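Seat a violin neck blank on the planing board and cam it tight

ROBOT

A 7-joint arm with a two-finger parallel gripper is mounted at the origin on the work surface. World frame = base frame: x ahead of the robot, y to its left, z up, the work surface at z = 0. Lengths are in m, angles in rad, forces in N, time in s.
With the tool pointing down it reaches from about 0.4 to 0.875 m from the base axis. Payload 19.3 kg.
Tool frame: the origin (TCP) lies at the very end of the fingers, on their centre line; the grasp point (between the pads) lies bot.grasp_offset behind it (bot.grasp_offset is the distance from the TCP to the grasp point, in m); z points along the fingers, y is the line along which they close (so a half turn about z gives the same grasp; the last joint's range is limited). The gripper opens to 85 mm and grips with 20 to 120 N. Pads are 22 mm wide; open, the fingers measure 114 mm over their backs; the gripper's body (76 mm by 85 mm) begins 54 mm behind the grasp point. The pads swing forward as they close: fully open they stand 13 mm farther back than shut.
Start: joints at [-1.233, 0.521, -0.036, 1.599, 0.021, 1.021, -0.113], TCP at [0.248, 0.574, 0.231] pointing down, gripper open.
Joint ranges: [-2.91, 2.91], [-0.3, 2.13], [-1.5, 1.42], [0.17, 2.43], [-1.26, 4.41], [0.16, 1.93], [-2.52, 2.52]. Speed limits (rad/s): [1.89, 1.89, 2.39, 2.39, 3.01, 3.01, 3.01].

INTERFACE

Orientations are given as a 3x3 rotation matrix whose columns are the frame's x, y, z axes.
In Python, from bench import bot gives the robot as it stands. The module is installed in compiled form; this text tells all that it offers.
- The arm moves only by the tool drive_tool, never from a script. Its argument "rows" is a list of rows, each an object of numbers: "x", "y", "z": the shift along the tool's x, y, z in m; "ax", "ay", "az": the turn, a rotation vector about the tool's x, y, z in rad; "hand": the opening, from 0 (shut) to 1 (fully open). In form: [{"x": .., "y": .., "z": .., "ax": .., "ay": .., "az": .., "hand": ..}, ...]. A call has 1 to 5 rows; each row is the pose to reach, as a shift and turn from the pose commanded when the call began, along the tool's axes at that moment; what a row does not reach only later rows make up. A row lasts 1/8 s, in which the tool goes at most 62.5 mm and 10.7 degrees, less where a joint would pass 70% of its speed; a pose out of reach is approached as far as the arm can. A call with a gripper value outside its range is refused whole. The fingers move at their own pace and stop on an object; the grip force is fixed at half the most. Time passes only in rows, so rows that repeat a pose let the fingers close. It gives the time, the measured TCP pose, the force, the opening and the grip force at its end, in the units of the state.
- bot.sense(): the state, without advancing time (a new reading comes with each control period).
- bot.grab_frame(name): name is "scene" or "top" or "wrist"; returns the picture (400x640x3 uint8, red, green, blue); there is no depth.
- bot.calibration(name): a dict with "K" (3x3 intrinsics, pixels), "rvec" (rotation vector, rad) and "tvec" (3), from world to camera coordinates, as OpenCV has them; the wrist camera has in their place "mount" (4x4, takes a point from camera to tool coordinates, whose origin is the TCP and whose axes are the flange's). Camera axes: x right, y down, z forward; pixel columns grow to the right and rows downward; lengths in m; the calibration is good to about 2 mm. A picture is of the moment at which its call begins: read the wrist's pose just before it. calibration takes no time and is no camera call.
- bot.sign_off(): hands the job in; it is judged then, once.
The state is a dict: "time_s": time; "joints": joint angles; "joint_vel": joint speeds; "effort": joint torques, N m; "ee_pos": TCP position; "ee_rot": TCP orientation; "ft_force": force on the tool from outside, world axes, zero at the start; "ft_torque": the same for the moment, N m; "width": finger opening in m; "grasp_force": force on a finger pad.
Only numpy, scipy, OpenCV 4.12 (cv2) and the standard library are available. Lean on these libraries where they do the work, as an engineer would, in place of code of your own. Each camera call takes 0.05 s, during which the arm holds its last target. There are 200 camera calls.

TASK

Get the maple neck blank ready for planing: with your fingertips, slide it along the planing board until it lies flush along the side fence and its end butts against the end stop. Then push the red knob of the cam lever round, towards the blank's free end, until the cam jams the blank firmly against the fence, and leave it locked. Nothing is to be picked up, the blank stays flat on the board throughout, and the other things on the bench stay where they are.

Things in the scene. Friction and masses are not known exactly. Their poses are not given: they have to be found in the camera images.
- board: Planing board, fixed to the bench, at a different place and turn each time: dark brown sheet 240 x 470 mm, 18 thick, top at z = 0.018. x runs across it to the side fence, y along it to the end stop, z up. Origin: on the bench; the sheet reaches from x = -140 to +100 and y = -235 to +235 mm. Beech fence and stop rise 24 mm above the sheet and do not move.
- fence (a point): Point on the inner face of the side fence, beside the middle of the home place of the blank, 21 mm above the sheet. The fence runs the whole length of the board along its y; its inner face is the plane x = +75 mm of the board. Axes as the board's.
- end_stop (a point): Point on the inner face of the end stop, at the middle of the home place of the blank, 21 mm above the sheet. The stop crosses the board at its +y end; its inner face is the plane y = +185 mm of the board, from x = -30 to +75. Axes as the board's.
- seat (a point): Where the middle of the blank (blank_mid) lies when it is fully home: 29 mm from the fence's face, 125 mm from the end stop's face, 21 mm above the sheet (x = 46, y = 60, z = 39 mm of the board). Axes as the board's; the blank's axes then agree with them.
- blank_mid (a point): Centre of the maple neck blank, half-way up: pale block 58 x 250 x 42 mm (x across, y along, z up), dark red waxed ends, pencil line on top. About 0.4 kg, lies loose on the board, friction about 0.6. It starts turned up to 15 degrees, 34 to 60 mm short of home in x and 110 to 145 mm short in y. It passes the open cam only when close along the fence (then about 10 mm to spare).
- blank: The same blank, origin at the centre of its underside, axes as blank_mid.
- cam (a joint): Turn of the cam lever about its upright pivot, rad: 0 = fully open, growing anticlockwise seen from above (limit 1.75). Starts at 0 to 0.35 and stays where it is left (stiff: 2.5 N at the knob). With the blank home the cam meets it at about 1.05 and the lever goes firm; pushed with 6 to 15 N it locks at 1.1 to 1.25 and stays so when let go.
- cam_pivot (a point): Steel pivot bolt of the cam, at x = -14, y = +130 mm of the board. This point is on its axis at the cam's top face, 20 mm above the sheet; the bolt head rises 8 mm more. Axes as the board's.
- cam_knob (a point): Middle of the red upright knob at the end of the cam lever, 20 mm across, 18 mm up and down from here; on a circle of 100 mm about the pivot, 35 mm above the sheet. The lever is a beech bar 20 mm wide, 3 to 17 mm above the sheet; it points 135 degrees anticlockwise from the board's x at joint 0, 195 at 1.05. Push the knob on the side facing the board's +y, so that it swings to -y.
- cam_disc (a point): Top centre of the beech cam disc of 50 mm diameter, 2 to 20 mm above the sheet, turns with the lever; its centre is 10 mm off the pivot. As the lever turns it closes on the blank's side away from the fence and drags it towards the stop.
- finger_plane: Small brass finger plane 46 x 20 x 24 mm, on the board's corner far from fence and stop. Bystander; origin at the centre of its underside.
- spool_a: Spool clamp standing on end: two beech discs of 36 mm diameter on a bolt, 96 mm high. Bystander; origin under its centre.
- spool_b: Second spool clamp, like the first. Bystander.
- block_plane: Iron block plane with brass cap, 160 x 50 x 50 mm. Bystander; origin at the centre of its underside.
- gauge: Wooden marking gauge, 200 mm stem through a dark head 26 x 62 x 50 mm. Bystander; origin under its centre.
- mug: White mug, 82 mm across, 88 mm high. Bystander; origin under its centre.
- jar: Amber glass jar with a steel cap, 68 mm across, 85 mm high. Bystander; origin under its centre.
- chisel: Chisel lying flat, 270 mm long, boxwood handle. Bystander; origin on the bench below its ferrule.

How it is judged:
On the way:
1. the blank is home against fence and end stop while the cam is still open (x of blank_mid in the frame of seat between -0.0025 and 0.004 m and y of blank_mid in the frame of seat between -0.0025 and 0.004 m and angle between the y axis of blank_mid and the y axis of seat, either way round below 0.02 rad and value of joint cam below 0.7 rad), for 0.2 s.
At the end, for the whole second after the job is handed in: The blank lies flat within 2.5 mm of fence and of end stop and within 0.02 rad of the fence's line, and the cam, turned past 0.8 rad, presses on it with more than 5 N, all at rest. The blank must have been home, to the same tolerances, before the cam was closed (joint still below 0.7) (x of blank_mid in the frame of seat between -0.0025 and 0.004 m and y of blank_mid in the frame of seat between -0.0025 and 0.004 m and angle between the y axis of blank_mid and the y axis of seat, either way round below 0.02 rad and z of blank_mid in the frame of seat below 0.003 m and value of joint cam above 0.8 rad and contact force between cam and blank above 5 N and linear speed of blank below 0.01 m/s and velocity of joint cam below 0.03 rad/s); the robot touches nothing.
It fails at once if the blank is lifted off the board (z of blank_mid in the frame of seat above 0.008 m).
It fails at once if the blank is tipped (angle between blank_mid's own z axis and vertical above 0.09 rad).
It fails at once if one of the other things on the bench is shifted by more than 15 mm (distance of any of finger_plane, spool_a, spool_b, block_plane, gauge, mug, jar, chisel from where it was at the start of the episode above 0.015 m).
It also fails if it takes over 64 s, if anything falls off the work surface, if the arm or the gripper's body presses on something with over 40 N, if the wrist force passes 120 N, or if a joint passes its speed limit or range.

## Working session

There is one attempt and no reset: what is moved stays moved. The work goes in short steps, Python scripts to look and compute and a tool call to move; the robot and the scene stay as the last step left them, time stands still between calls to the robot, and variables do not carry over. Pictures are saved under pics/ and viewed, at most 10 in all, crops included, and the job is handed in when it is done.

Besides the shell and the picture viewer there is one more tool, called after "Emit:" by a JSON object that holds its "name" and its "arguments". drive_tool: Moves the arm, as the interface text tells. Its arguments: {"type":"object","properties":{"rows":{"type":"array","items":{"type":"object","properties":{"x":{"type":"number"},"y":{"type":"number"},"z":{"type":"number"},"ax":{"type":"number"},"ay":{"type":"number"},"az":{"type":"number"},"hand":{"type":"number"}}}}},"required":["rows"]}

```bash
mkdir -p pics; python3 - <<'E'
from bench import bot
import cv2
for n in ("top","scene"):
    im=bot.grab_frame(n); cv2.imwrite(f"pics/{n}0.png",im[...,::-1])
    c=bot.calibration(n); print(n,c)
s=bot.sense(); print(s['time_s'],s['ee_pos'],s['ee_rot'],s['width'],bot.grasp_offset)
E
```

```text
top {'K': array([[446.72987423,   0.        , 324.75520538],
       [  0.        , 446.72987423, 198.46094084],
       [  0.        ,   0.        ,   1.        ]]), 'rvec': array([ 2.17545786, -2.23465865,  0.09079452]), 'tvec': array([-0.01581107,  0.53562509,  1.29389706])}
scene {'K': array([[436.04589223,   0.        , 313.02782188],
       [  0.        , 436.04589223, 199.21019791],
       [  0.        ,   0.        ,   1.        ]]), 'rvec': array([ 0.69643928,  2.53637892, -1.28338989]), 'tvec': array([ 0.47395733, -0.1087358 ,  1.5007153 ])}
0.1 [0.24778017 0.57345488 0.23078976] [[-9.17976726e-01  3.96634111e-01 -3.36497556e-04]
 [ 3.96634247e-01  9.17976229e-01 -9.57886558e-04]
 [-7.10337255e-05 -1.01278402e-03 -9.99999485e-01]] 0.0851203568555559 0.0187
```

View pics/top0.png

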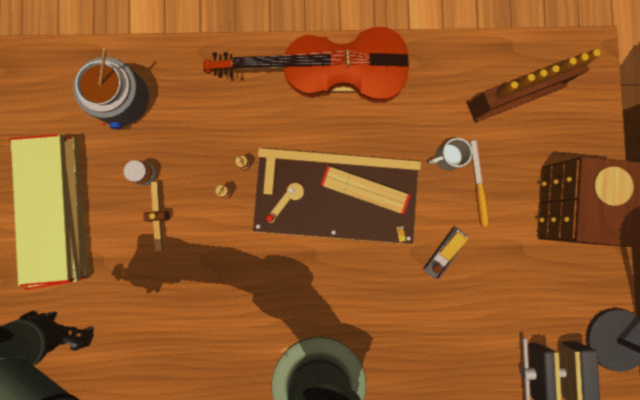

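View pics/scene0.png

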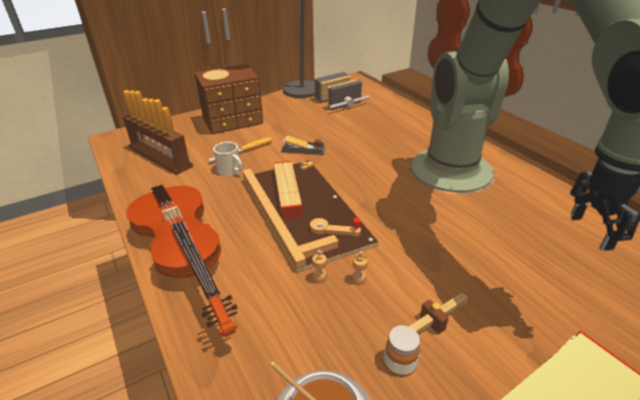

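The top view shows the board between px (253,150) and (421,242), with the fence along the upper edge, the stop at left, and the red knob at (270,219). The blank lies from (327,167) to (411,213). I'll zoom in for exact corners.

```bash
python3 - <<'E'
import cv2
im=cv2.imread("pics/top0.png")[140:250,240:430]
cv2.imwrite("pics/top0c.png",cv2.resize(im,None,fx=4,fy=4,interpolation=cv2.INTER_CUBIC))
E
```

```text
(no output)
```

View pics/top0c.png

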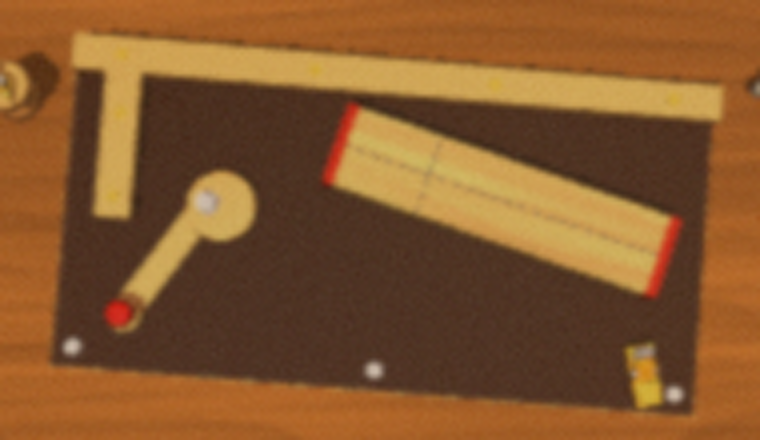

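The crop (4x, offset 240,140) shows:
- sheet corners at (50,363) and (692,413)
- fence inner edge from (104,70) to (722,121)
- stop edge from (141,75) to (130,217)
- blank corners at (349,102), (682,218), (654,297) and (322,183)
- knob at (119,313) and bolt at (206,202)

```bash
cat > h.py <<'E'
from bench import bot
import cv2, numpy as np
from scipy.optimize import least_squares
def w2p(P,name="top"):
    c=bot.calibration(name)
    return cv2.projectPoints(np.array(P,float).reshape(-1,3),c["rvec"],c["tvec"],c["K"],None)[0][:,0]
def p2w(uv,z,name="top"):
    c=bot.calibration(name); R=cv2.Rodrigues(c["rvec"])[0]
    d=R.T@np.linalg.inv(c["K"])@np.r_[uv,1]; o=-R.T@c["tvec"]
    return o+d*(z-o[2])/d[2]
def R2(a): return np.array([[np.cos(a),-np.sin(a)],[np.sin(a),np.cos(a)]])
def fit(local,px,x0,name="top"):
    local=np.array(local,float); px=np.array(px,float)
    f=lambda q:(w2p(np.c_[local[:,:2]@R2(q[2]).T+q[:2],local[:,2]],name)-px).ravel()
    r=least_squares(f,x0,loss='soft_l1'); return r.x,f(r.x)
E
python3 - <<'E'
from h import *
C=lambda *p:[(240+(a-1.5)/4,140+(b-1.5)/4) for a,b in p]
q,e=fit([(-.14,.235,.018),(-.14,-.235,.018),(.075,-.235,.042),(.075,.185,.042),(-.03,.185,.042),(-.014,.130,.046)],
 C((50,363),(692,413),(722,121),(141,75),(130,217),(206,202)),[.54,0,0])
print("board",q,e.round(1))
b,e=fit([(.029,.125,.06),(.029,-.125,.06),(-.029,-.125,.06),(-.029,.125,.06)],C((349,102),(682,218),(654,297),(322,183)),[.54,-.1,-.2])
print("blank",b,e.round(1))
inv=lambda P:(np.array(P)[:2]-q[:2])@R2(q[2])
print("blank in board",inv(b),b[2]-q[2])
k=p2w(C((119,313))[0],.071);print("knob",k,inv(k)); d=inv(k)-[-.014,.13];print(np.hypot(*d),np.arctan2(d[1],d[0])-np.radians(135))
fp=p2w(C((643,377))[0],.035);print("fp",fp,inv(fp))
np.save("q.npy",q)
E
```

```text
board [ 0.56048241 -0.06538001 -0.10644962] [ 0.   0.5  0.3  0.6 -0.4 -0.3  0.1 -0.7 -0.3  0.1  0.3 -0.3]
blank [ 0.55465895 -0.14424878 -0.3596711 ] [-0.   0.5 -0.3  0.3  0.3 -0.2  0.  -0.5]
blank in board [ 0.00258921 -0.07904107] -0.25322148018981105
knob [0.48168336 0.12733431 0.071     ] [-0.09882865  0.18325118]
0.1001578200596141 0.22482377749663351
fp [ 0.42586506 -0.24508744  0.035     ] [-0.11476167 -0.19299312]
```

```bash
cat > go.py <<'E'
import sys
from h import *
q=np.load("q.npy"); x,y,z=[float(v)/1000 for v in sys.argv[1:4]]
yaw=np.radians(float(sys.argv[4])) if len(sys.argv)>4 else 0
s=bot.sense(); R=s["ee_rot"]; p=s["ee_pos"]
w=np.r_[R2(q[2])@[x,y]+q[:2],z]
a=q[2]+yaw; yy=np.r_[-np.sin(a),np.cos(a),0]; zz=np.array([0,0,-1.]); Rt=np.c_[np.cross(yy,zz),yy,zz]
b=(p[:2]-q[:2])@R2(q[2])
print("t",s["time_s"],"now board mm",(b*1000).round(1),round(p[2]*1000,1),"F board",(R2(q[2]).T@s["ft_force"][:2]).round(1),s["ft_force"][2].round(1),"j",s["joints"].round(2))
print("shift",(R.T@(w-p)).round(4),"turn",cv2.Rodrigues(R.T@Rt)[0].ravel().round(4))
E
python3 go.py -85 -100 150
```

```text
t 0.1 now board mm [-378.8  602. ] 230.8 F board [-0.4  0.2] -0.3 j [-1.23  0.52 -0.04  1.6   0.02  1.02 -0.11]
shift [-0.4889 -0.583   0.0814] turn [-1.000e-03 -1.000e-04 -3.014e-01]
```

Emit:
{"name": "drive_tool", "arguments": {"rows": [{"x":-0.04,"y":-0.048,"z":0.007,"az":-0.06,"hand":0.6},{"x":-0.08,"y":-0.096,"z":0.014,"az":-0.12,"hand":0.6},{"x":-0.12,"y":-0.143,"z":0.02,"az":-0.18,"hand":0.6},{"x":-0.16,"y":-0.191,"z":0.027,"az":-0.24,"hand":0.6},{"x":-0.2,"y":-0.239,"z":0.033,"az":-0.3014,"hand":0.6}]}}

```text
schema error: expected keys x, y, z, ax, ay, az, hand
```

```bash
python3 go.py -85 -100 150
```

```text
t 0.1 now board mm [-378.8  602. ] 230.8 F board [-0.4  0.2] -0.3 j [-1.23  0.52 -0.04  1.6   0.02  1.02 -0.11]
shift [-0.4889 -0.583   0.0814] turn [-1.000e-03 -1.000e-04 -3.014e-01]
```

Emit:
{"name": "drive_tool", "arguments": {"rows": [{"x":-0.04,"y":-0.048,"z":0.007,"ax":0,"ay":0,"az":-0.06,"hand":0.6},{"x":-0.08,"y":-0.096,"z":0.014,"ax":0,"ay":0,"az":-0.12,"hand":0.6},{"x":-0.12,"y":-0.143,"z":0.02,"ax":0,"ay":0,"az":-0.18,"hand":0.6},{"x":-0.16,"y":-0.191,"z":0.027,"ax":0,"ay":0,"az":-0.24,"hand":0.6},{"x":-0.2,"y":-0.239,"z":0.033,"ax":0,"ay":0,"az":-0.3014,"hand":0.6}]}}

```text
time_s: 0.72
ee_pos: [0.3366, 0.2738, 0.1981]
ee_rot: [[-0.995, 0.104, 0.0], [0.104, 0.995, -0.0], [-0.0, -0.0, -1.0]]
ft_force: [1.4, 0.6, -0.5]
width: 0.0512
grasp_force: 0.0
```

```bash
python3 go.py -85 -100 150
```

```text
t 0.725 now board mm [-258.6  313.5] 198.1 F board [1.3 0.7] -0.5 j [-0.77  0.27 -0.06  2.11  0.02  0.76  0.62]
shift [-0.1728 -0.4139  0.0482] turn [-0.0001  0.      0.0021]
```

Emit:
{"name": "drive_tool", "arguments": {"rows": [{"x":-0.023,"y":-0.055,"z":0.006,"ax":0,"ay":0,"az":0,"hand":0.6},{"x":-0.046,"y":-0.11,"z":0.012,"ax":0,"ay":0,"az":0,"hand":0.6},{"x":-0.069,"y":-0.165,"z":0.018,"ax":0,"ay":0,"az":0,"hand":0.6},{"x":-0.092,"y":-0.22,"z":0.025,"ax":0,"ay":0,"az":0,"hand":0.6},{"x":-0.115,"y":-0.275,"z":0.03,"ax":0,"ay":0,"az":0,"hand":0.6}]}}

```text
time_s: 1.35
ee_pos: [0.4218, -0.0117, 0.1682]
ee_rot: [[-0.994, 0.106, 0.0], [0.106, 0.994, 0.0], [-0.0, 0.0, -1.0]]
ft_force: [1.4, 0.7, 1.1]
width: 0.0508
grasp_force: 0.0
```

Emit:
{"name": "drive_tool", "arguments": {"rows": [{"x":-0.02,"y":-0.05,"z":0.006,"ax":0,"ay":0,"az":0,"hand":0.6},{"x":-0.04,"y":-0.1,"z":0.012,"ax":0,"ay":0,"az":0,"hand":0.6},{"x":-0.058,"y":-0.139,"z":0.03,"ax":0,"ay":0,"az":0,"hand":0.6},{"x":-0.058,"y":-0.139,"z":0.08,"ax":0,"ay":0,"az":0,"hand":0.6},{"x":-0.058,"y":-0.139,"z":0.11,"ax":0,"ay":0,"az":0,"hand":0.6}]}}

```text
time_s: 1.98
ee_pos: [0.4636, -0.1545, 0.0564]
ee_rot: [[-0.994, 0.107, -0.002], [0.107, 0.994, 0.0], [0.002, 0.0, -1.0]]
ft_force: [1.0, -0.3, 0.9]
width: 0.051
grasp_force: 0.0
```

```bash
python3 go.py -55 -100 27; python3 go.py 6 -100 27 | tail -1
```

```text
t 1.975 now board mm [-86.8 -98.9] 56.4 F board [ 1.1 -0.2] 0.9 j [ 0.14  0.6   0.08  2.08 -0.1   0.47  1.76]
shift [-0.0319 -0.0011  0.0293] turn [ 0.0002 -0.0017 -0.001 ]
shift [-0.0929 -0.001   0.0292] turn [ 0.0002 -0.0017 -0.001 ]
```

Emit:
{"name": "drive_tool", "arguments": {"rows": [{"x":0,"y":0,"z":0.029,"ax":0,"ay":0,"az":0,"hand":0.6},{"x":-0.015,"y":0,"z":0.029,"ax":0,"ay":0,"az":0,"hand":0.6},{"x":-0.028,"y":0,"z":0.029,"ax":0,"ay":0,"az":0,"hand":0.6},{"x":-0.036,"y":0,"z":0.029,"ax":0,"ay":0,"az":0,"hand":0.6},{"x":-0.044,"y":0,"z":0.029,"ax":0,"ay":0,"az":0,"hand":0.6}]}}

```text
time_s: 2.6
ee_pos: [0.5086, -0.159, 0.0301]
ee_rot: [[-0.994, 0.106, 0.0], [0.106, 0.994, -0.0], [-0.0, -0.0, -1.0]]
ft_force: [-3.4, -0.5, 0.5]
width: 0.0516
grasp_force: 1.5
```

Emit:
{"name": "drive_tool", "arguments": {"rows": [{"x":-0.008,"y":0,"z":0,"ax":0,"ay":0,"az":0,"hand":0.6},{"x":-0.016,"y":0,"z":0,"ax":0,"ay":0,"az":0,"hand":0.6},{"x":-0.024,"y":0,"z":0,"ax":0,"ay":0,"az":0,"hand":0.6},{"x":-0.03,"y":0,"z":0,"ax":0,"ay":0,"az":0,"hand":0.6},{"x":-0.036,"y":0,"z":0,"ax":0,"ay":0,"az":0,"hand":0.6}]}}

```text
time_s: 3.22
ee_pos: [0.5443, -0.1628, 0.0294]
ee_rot: [[-0.994, 0.106, -0.0], [0.106, 0.994, -0.0], [0.0, -0.0, -1.0]]
ft_force: [-3.7, -1.1, 1.3]
width: 0.0515
grasp_force: 1.7
```

```bash
python3 go.py 6 -100 27
```

```text
t 3.225 now board mm [ -5.8 -98.5] 29.4 F board [-3.5 -1.5] 1.3 j [ 0.13  0.72  0.09  1.89 -0.11  0.54  1.75]
shift [-0.0118 -0.0015  0.0024] turn [-0.     -0.0002 -0.0001]
```

Emit:
{"name": "drive_tool", "arguments": {"rows": [{"x":-0.004,"y":0,"z":0,"ax":0,"ay":0,"az":0,"hand":0.6},{"x":-0.008,"y":0,"z":0,"ax":0,"ay":0,"az":0,"hand":0.6},{"x":-0.01,"y":0,"z":0,"ax":0,"ay":0,"az":0,"hand":0.6},{"x":-0.012,"y":0,"z":0,"ax":0,"ay":0,"az":0,"hand":0.6}]}}

```text
time_s: 3.72
ee_pos: [0.5559, -0.164, 0.0294]
ee_rot: [[-0.994, 0.106, -0.0], [0.106, 0.994, 0.0], [0.0, -0.0, -1.0]]
ft_force: [-3.4, -1.1, 1.6]
width: 0.0512
grasp_force: 1.6
```

```bash
python3 go.py 6 -100 27; python3 - <<'E'
from h import *
im=bot.grab_frame("top")[140:250,240:430,::-1]
cv2.imwrite("pics/top1c.png",cv2.resize(im,None,fx=4,fy=4,interpolation=cv2.INTER_CUBIC))
E
```

```text
t 3.725 now board mm [  6.  -98.5] 29.4 F board [-3.3 -1.4] 1.6 j [ 0.12  0.74  0.09  1.86 -0.11  0.55  1.75]
shift [-0.     -0.0015  0.0024] turn [-0.     -0.0002  0.    ]
```

View pics/top1c.png

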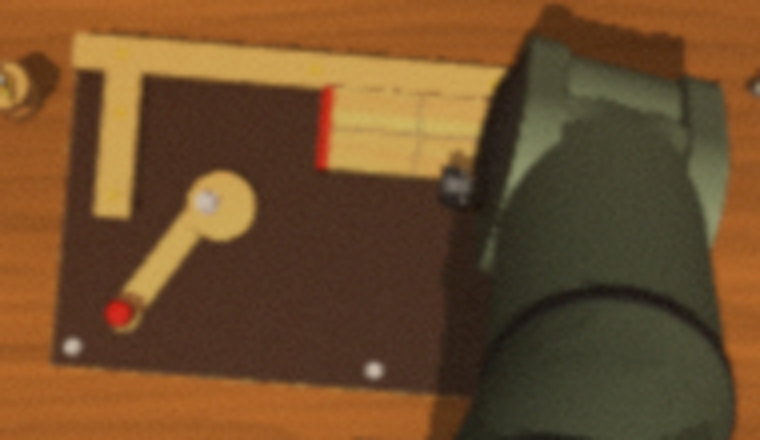

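The blank is nearly flush along the fence, with its red end at crop px (325,87)-(322,168). I'll keep pushing until the force rises.

Emit:
{"name": "drive_tool", "arguments": {"rows": [{"x":-0.001,"y":0,"z":0,"ax":0,"ay":0,"az":0,"hand":0.6},{"x":-0.002,"y":0,"z":0,"ax":0,"ay":0,"az":0,"hand":0.6},{"x":-0.003,"y":0,"z":0,"ax":0,"ay":0,"az":0,"hand":0.6}]}}

```text
time_s: 4.15
ee_pos: [0.558, -0.1641, 0.0293]
ee_rot: [[-0.994, 0.106, -0.002], [0.106, 0.994, 0.001], [0.002, 0.0, -1.0]]
ft_force: [-12.4, 1.4, 10.2]
width: 0.0513
grasp_force: 6.2
```

Emit:
{"name": "drive_tool", "arguments": {"rows": [{"x":-0.001,"y":0,"z":0,"ax":0,"ay":0,"az":0,"hand":0.6},{"x":-0.002,"y":0,"z":0,"ax":0,"ay":0,"az":0,"hand":0.6}]}}

```text
time_s: 4.4
ee_pos: [0.558, -0.1641, 0.0291]
ee_rot: [[-0.994, 0.106, -0.006], [0.106, 0.994, 0.001], [0.006, 0.001, -1.0]]
ft_force: [-22.9, 4.3, 17.4]
width: 0.0514
grasp_force: 11.9
```

Emit:
{"name": "drive_tool", "arguments": {"rows": [{"x":0.03,"y":0,"z":0,"ax":0,"ay":0,"az":0,"hand":0.3},{"x":0.05,"y":-0.05,"z":-0.03,"ax":0,"ay":0,"az":0,"hand":0},{"x":0.05,"y":-0.1,"z":-0.06,"ax":0,"ay":0,"az":0,"hand":0}]}}

```text
time_s: 4.78
ee_pos: [0.4997, -0.2593, 0.0902]
ee_rot: [[-0.994, 0.105, -0.0], [0.105, 0.994, 0.0], [0.0, 0.0, -1.0]]
ft_force: [1.3, 0.1, -0.8]
width: 0.0002
grasp_force: 0.0
```

```bash
python3 - <<'E'
from h import *
q=np.load("q.npy")
for p in ((317,168),(323,87)):
    w=p2w(((p[0]-1.5)/4+240,(p[1]-1.5)/4+140),.06); print((w[:2]-q[:2])@R2(q[2]))
E
python3 go.py 38 -255 90; python3 go.py 38 -255 30|tail -1;python3 go.py 38 -85 30|tail -1
```

```text
[0.01465034 0.05360528]
[0.07261178 0.05395211]
t 4.775 now board mm [ -39.8 -199.3] 90.2 F board [1.2 0.2] -0.8 j [ 0.31  0.62  0.08  1.88 -0.08  0.65  1.91]
shift [-0.0777 -0.0558  0.0002] turn [ 0.0001 -0.0003  0.0011]
shift [-0.0778 -0.0558  0.0602] turn [ 0.0001 -0.0003  0.0011]
shift [-0.078   0.1142  0.0602] turn [ 0.0001 -0.0003  0.0011]
```

Emit:
{"name": "drive_tool", "arguments": {"rows": [{"x":-0.03,"y":-0.05,"z":0,"ax":0,"ay":0,"az":0,"hand":0},{"x":-0.078,"y":-0.056,"z":0,"ax":0,"ay":0,"az":0,"hand":0},{"x":-0.078,"y":-0.056,"z":0.06,"ax":0,"ay":0,"az":0,"hand":0},{"x":-0.078,"y":-0.05,"z":0.06,"ax":0,"ay":0,"az":0,"hand":0},{"x":-0.078,"y":-0.035,"z":0.06,"ax":0,"ay":0,"az":0,"hand":0}]}}

```text
time_s: 5.4
ee_pos: [0.5748, -0.3018, 0.0308]
ee_rot: [[-0.994, 0.107, 0.001], [0.107, 0.994, -0.001], [-0.001, -0.001, -1.0]]
ft_force: [0.5, -0.2, 1.0]
width: -0.0001
grasp_force: 0.0
```

Emit:
{"name": "drive_tool", "arguments": {"rows": [{"x":0,"y":0.012,"z":0,"ax":0,"ay":0,"az":0,"hand":0},{"x":0,"y":0.024,"z":0,"ax":0,"ay":0,"az":0,"hand":0},{"x":0,"y":0.036,"z":0,"ax":0,"ay":0,"az":0,"hand":0},{"x":0,"y":0.048,"z":0,"ax":0,"ay":0,"az":0,"hand":0},{"x":0,"y":0.06,"z":0,"ax":0,"ay":0,"az":0,"hand":0}]}}

```text
time_s: 6.02
ee_pos: [0.5812, -0.2422, 0.0304]
ee_rot: [[-0.994, 0.107, 0.001], [0.107, 0.994, -0.001], [-0.002, -0.001, -1.0]]
ft_force: [-0.5, -5.0, 5.3]
width: -0.0001
grasp_force: 2.8
```

```bash
python3 go.py 38 -82 30; python3 - <<'E'
from h import *
im=bot.grab_frame("top")[140:250,240:430,::-1]
cv2.imwrite("pics/top2c.png",cv2.resize(im,None,fx=4,fy=4,interpolation=cv2.INTER_CUBIC))
E
```

```text
t 6.025 now board mm [  39.4 -173.6] 30.4 F board [ 0.  -5.1] 5.3 j [ 0.24  0.79  0.08  1.72 -0.1   0.64  1.85]
shift [0.0015 0.0916 0.0002] turn [-0.0012  0.0015 -0.0006]
```

View pics/top2c.png

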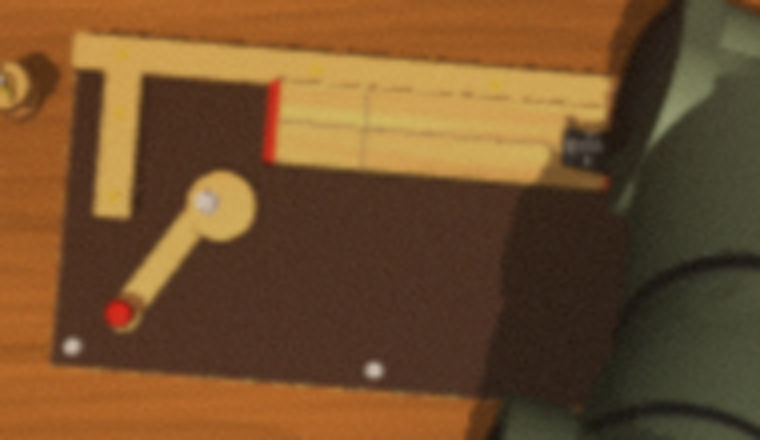

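The blank slides along the fence, with its red end now at crop px (271,120). About 96 mm remain.

Emit:
{"name": "drive_tool", "arguments": {"rows": [{"x":0,"y":0.012,"z":0,"ax":0,"ay":0,"az":0,"hand":0},{"x":0,"y":0.024,"z":0,"ax":0,"ay":0,"az":0,"hand":0},{"x":0,"y":0.036,"z":0,"ax":0,"ay":0,"az":0,"hand":0},{"x":0,"y":0.046,"z":0,"ax":0,"ay":0,"az":0,"hand":0},{"x":0,"y":0.056,"z":0,"ax":0,"ay":0,"az":0,"hand":0}]}}

```text
time_s: 6.7
ee_pos: [0.5869, -0.1865, 0.0299]
ee_rot: [[-0.994, 0.107, 0.001], [0.107, 0.994, -0.001], [-0.001, -0.001, -1.0]]
ft_force: [-1.1, -5.8, 4.6]
width: -0.0002
grasp_force: 2.8
```

Emit:
{"name": "drive_tool", "arguments": {"rows": [{"x":0,"y":0.01,"z":0,"ax":0,"ay":0,"az":0,"hand":0},{"x":0,"y":0.018,"z":0,"ax":0,"ay":0,"az":0,"hand":0},{"x":0,"y":0.025,"z":0,"ax":0,"ay":0,"az":0,"hand":0},{"x":0,"y":0.03,"z":0,"ax":0,"ay":0,"az":0,"hand":0},{"x":0,"y":0.034,"z":0,"ax":0,"ay":0,"az":0,"hand":0}]}}

```text
time_s: 7.32
ee_pos: [0.5904, -0.1526, 0.0295]
ee_rot: [[-0.994, 0.106, 0.0], [0.106, 0.994, -0.0], [-0.0, -0.0, -1.0]]
ft_force: [-0.3, -5.3, 4.4]
width: -0.0002
grasp_force: 2.8
```

```bash
python3 go.py 38 -78 30
```

```text
t 7.325 now board mm [ 39.  -83.5] 29.5 F board [ 0.2 -5.3] 4.4 j [ 0.09  0.77  0.09  1.77 -0.12  0.6   1.72]
shift [ 0.001   0.0055 -0.0005] turn [-0.0003  0.0002 -0.0002]
```

Emit:
{"name": "drive_tool", "arguments": {"rows": [{"x":0,"y":0.002,"z":0,"ax":0,"ay":0,"az":0,"hand":0},{"x":0,"y":0.004,"z":0,"ax":0,"ay":0,"az":0,"hand":0},{"x":0,"y":0.006,"z":0,"ax":0,"ay":0,"az":0,"hand":0},{"x":0,"y":0.0075,"z":0,"ax":0,"ay":0,"az":0,"hand":0},{"x":0,"y":0.0085,"z":0,"ax":0,"ay":0,"az":0,"hand":0}]}}

```text
time_s: 7.95
ee_pos: [0.5906, -0.1493, 0.0296]
ee_rot: [[-0.994, 0.11, 0.0], [0.11, 0.994, -0.005], [-0.001, -0.005, -1.0]]
ft_force: [-0.9, -32.5, 1.7]
width: -0.0
grasp_force: 16.2
```

```bash
python3 go.py 38 -78 30
```

```text
t 7.95 now board mm [ 38.9 -80.3] 29.6 F board [  2.5 -32.4] 1.7 j [ 0.08  0.77  0.1   1.78 -0.11  0.6   1.71]
shift [ 0.0009  0.0023 -0.0004] turn [-0.0053  0.0009 -0.0039]
```

Emit:
{"name": "drive_tool", "arguments": {"rows": [{"x":0,"y":-0.02,"z":0,"ax":0,"ay":0,"az":0,"hand":0},{"x":0.03,"y":-0.02,"z":-0.05,"ax":0,"ay":0,"az":0,"hand":0},{"x":0.074,"y":0.015,"z":-0.065,"ax":0,"ay":0,"az":0,"hand":0},{"x":0.074,"y":0.07,"z":-0.06,"ax":0,"ay":0,"az":0,"hand":0},{"x":0.074,"y":0.12,"z":-0.04,"ax":0,"ay":0,"az":0,"hand":0}]}}

```text
time_s: 8.57
ee_pos: [0.531, -0.015, 0.0702]
ee_rot: [[-0.994, 0.106, 0.002], [0.106, 0.994, 0.001], [-0.002, 0.001, -1.0]]
ft_force: [0.5, 0.9, -1.0]
width: 0.0001
grasp_force: 0.0
```

```bash
python3 go.py 5 45 30; python3 - <<'E'
from h import *
im=bot.grab_frame("top")[140:250,240:430,::-1]
cv2.imwrite("pics/top3c.png",cv2.resize(im,None,fx=4,fy=4,interpolation=cv2.INTER_CUBIC))
E
```

```text
t 8.575 now board mm [-34.7  47. ] 70.2 F board [0.4 0.9] -1.0 j [-0.16  0.62  0.11  1.98 -0.12  0.55  1.49]
shift [-0.0396 -0.002   0.0403] turn [ 0.0014  0.0021 -0.0001]
```

View pics/top3c.png

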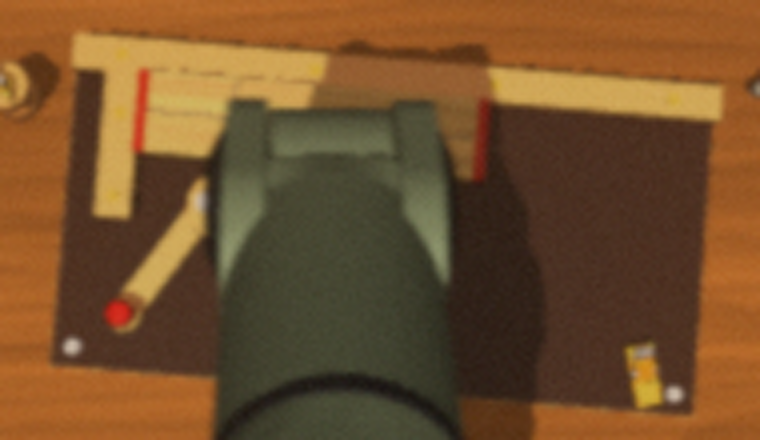

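The blank butts against the stop, with its red end at crop px (141,110), and it's along the fence. The cam hasn't moved. I'll give it one light side press to make sure it's flush.

Emit:
{"name": "drive_tool", "arguments": {"rows": [{"x":0,"y":0,"z":0.04,"ax":0,"ay":0,"az":0,"hand":0},{"x":-0.02,"y":0,"z":0.04,"ax":0,"ay":0,"az":0,"hand":0},{"x":-0.034,"y":0,"z":0.04,"ax":0,"ay":0,"az":0,"hand":0},{"x":-0.039,"y":0,"z":0.04,"ax":0,"ay":0,"az":0,"hand":0},{"x":-0.041,"y":0,"z":0.04,"ax":0,"ay":0,"az":0,"hand":0}]}}

```text
time_s: 9.25
ee_pos: [0.5712, -0.0213, 0.0296]
ee_rot: [[-0.994, 0.106, 0.0], [0.106, 0.994, 0.0], [-0.0, 0.0, -1.0]]
ft_force: [-1.2, -0.1, 0.4]
width: 0.0001
grasp_force: 0.0
```

Emit:
{"name": "drive_tool", "arguments": {"rows": [{"x":-0.0015,"y":0,"z":0,"ax":0,"ay":0,"az":0,"hand":0},{"x":-0.003,"y":0,"z":0,"ax":0,"ay":0,"az":0,"hand":0}]}}

```text
time_s: 9.5
ee_pos: [0.5733, -0.0215, 0.0294]
ee_rot: [[-0.994, 0.106, -0.002], [0.106, 0.994, 0.0], [0.002, -0.0, -1.0]]
ft_force: [-12.9, 2.6, 8.8]
width: 0.0002
grasp_force: 6.3
```

```bash
python3 go.py -40 45 100
```

```text
t 9.5 now board mm [ 8.1 45. ] 29.4 F board [-13.1   1.2] 8.8 j [-0.14  0.73  0.1   1.87 -0.13  0.55  1.51]
shift [ 0.0482  0.     -0.0705] turn [-0.0001 -0.0016  0.    ]
```

Emit:
{"name": "drive_tool", "arguments": {"rows": [{"x":0.03,"y":-0.01,"z":0,"ax":0,"ay":0,"az":0,"hand":0},{"x":0.05,"y":-0.01,"z":-0.055,"ax":0,"ay":0,"az":0,"hand":0},{"x":0.08,"y":0.03,"z":-0.085,"ax":0,"ay":0,"az":0,"hand":0},{"x":0.1,"y":0.085,"z":-0.085,"ax":0,"ay":0,"az":0,"hand":0},{"x":0.114,"y":0.14,"z":-0.085,"ax":0,"ay":0,"az":0,"hand":0}]}}

```text
time_s: 10.12
ee_pos: [0.4752, 0.1314, 0.1152]
ee_rot: [[-0.994, 0.107, 0.001], [0.107, 0.994, 0.001], [-0.001, 0.001, -1.0]]
ft_force: [1.2, -0.2, 0.5]
width: 0.0003
grasp_force: 0.0
```

Emit:
{"name": "drive_tool", "arguments": {"rows": [{"x":0,"y":0.039,"z":0,"ax":0,"ay":0,"az":0,"hand":0},{"x":0,"y":0.039,"z":0.055,"ax":0,"ay":0,"az":0,"hand":0},{"x":0,"y":0.039,"z":0.069,"ax":0,"ay":0,"az":0,"hand":0}]}}

```text
time_s: 10.5
ee_pos: [0.4783, 0.1681, 0.0434]
ee_rot: [[-0.994, 0.106, -0.003], [0.106, 0.994, -0.002], [0.003, -0.002, -1.0]]
ft_force: [0.1, -1.2, 0.8]
width: 0.0001
grasp_force: 0.0
```

```bash
python3 go.py -106 128 45
```

```text
t 10.5 now board mm [-106.5  223.5] 43.4 F board [ 0.2 -1.1] 0.8 j [-0.53  0.64  0.11  2.04 -0.14  0.47  1.14]
shift [-0.0004 -0.0955 -0.0014] turn [-0.002  -0.0032  0.0007]
```

Emit:
{"name": "drive_tool", "arguments": {"rows": [{"x":0,"y":-0.014,"z":0,"ax":0,"ay":0,"az":0,"hand":0},{"x":0,"y":-0.024,"z":0,"ax":0,"ay":0,"az":0,"hand":0},{"x":0,"y":-0.034,"z":0,"ax":0,"ay":0,"az":0,"hand":0},{"x":0,"y":-0.044,"z":0,"ax":0,"ay":0,"az":0,"hand":0},{"x":0,"y":-0.054,"z":0,"ax":0,"ay":0,"az":0,"hand":0}]}}

```text
time_s: 11.12
ee_pos: [0.4745, 0.1138, 0.0468]
ee_rot: [[-0.994, 0.107, 0.002], [0.107, 0.994, 0.001], [-0.001, 0.001, -1.0]]
ft_force: [-1.9, 4.0, -0.0]
width: 0.0003
grasp_force: 1.7
```

Emit:
{"name": "drive_tool", "arguments": {"rows": [{"x":0,"y":-0.008,"z":0,"ax":0,"ay":0,"az":0,"hand":0},{"x":0,"y":-0.016,"z":0,"ax":0,"ay":0,"az":0,"hand":0},{"x":0,"y":-0.024,"z":0,"ax":0,"ay":0,"az":0,"hand":0},{"x":0,"y":-0.03,"z":0,"ax":0,"ay":0,"az":0,"hand":0},{"x":0,"y":-0.034,"z":0,"ax":0,"ay":0,"az":0,"hand":0}]}}

```text
time_s: 11.75
ee_pos: [0.4706, 0.0806, 0.0454]
ee_rot: [[-0.994, 0.106, 0.0], [0.106, 0.994, -0.0], [-0.0, -0.0, -1.0]]
ft_force: [0.1, 1.9, 1.7]
width: -0.0001
grasp_force: 1.3
```

```bash
python3 go.py -106 128 45
```

```text
t 11.75 now board mm [-104.8  135.6] 45.4 F board [-0.1  1.9] 1.7 j [-0.36  0.61  0.09  2.12 -0.12  0.42  1.29]
shift [ 0.0012 -0.0076  0.0004] turn [-0.      0.0003 -0.0002]
```

Emit:
{"name": "drive_tool", "arguments": {"rows": [{"x":0,"y":-0.003,"z":0,"ax":0,"ay":0,"az":0,"hand":0},{"x":0,"y":-0.006,"z":0,"ax":0,"ay":0,"az":0,"hand":0},{"x":0,"y":-0.009,"z":0,"ax":0,"ay":0,"az":0,"hand":0}]}}

```text
time_s: 12.12
ee_pos: [0.4698, 0.072, 0.0454]
ee_rot: [[-0.994, 0.106, 0.001], [0.106, 0.994, 0.0], [-0.001, 0.0, -1.0]]
ft_force: [2.7, 2.8, 0.4]
width: 0.0
grasp_force: 1.5
```

Emit:
{"name": "drive_tool", "arguments": {"rows": [{"x":0,"y":-0.002,"z":0,"ax":0,"ay":0,"az":0,"hand":0},{"x":0,"y":-0.004,"z":0,"ax":0,"ay":0,"az":0,"hand":0}]}}

```text
time_s: 12.38
ee_pos: [0.4696, 0.0684, 0.0455]
ee_rot: [[-0.994, 0.106, 0.001], [0.106, 0.994, 0.0], [-0.001, 0.001, -1.0]]
ft_force: [4.5, 6.0, -1.3]
width: 0.0001
grasp_force: 3.5
```

```bash
python3 go.py -106 124 45
```

```text
t 12.375 now board mm [-104.6  123.4] 45.5 F board [3.9 6.5] -1.3 j [-0.33  0.6   0.08  2.13 -0.12  0.42  1.31]
shift [0.0014 0.0006 0.0005] turn [0.0006 0.001  0.0004]
```

Emit:
{"name": "drive_tool", "arguments": {"rows": [{"x":0,"y":-0.0015,"z":0,"ax":0,"ay":0,"az":0,"hand":0},{"x":0,"y":-0.003,"z":0,"ax":0,"ay":0,"az":0,"hand":0}]}}

```text
time_s: 12.62
ee_pos: [0.4697, 0.0661, 0.0455]
ee_rot: [[-0.994, 0.105, 0.002], [0.105, 0.994, 0.001], [-0.002, 0.001, -1.0]]
ft_force: [7.7, 10.7, -4.4]
width: -0.0003
grasp_force: 5.6
```

Emit:
{"name": "drive_tool", "arguments": {"rows": [{"x":0,"y":-0.001,"z":0,"ax":0,"ay":0,"az":0,"hand":0},{"x":0,"y":-0.002,"z":0,"ax":0,"ay":0,"az":0,"hand":0}]}}

```text
time_s: 12.88
ee_pos: [0.4698, 0.0646, 0.0455]
ee_rot: [[-0.994, 0.105, 0.002], [0.105, 0.994, 0.002], [-0.002, 0.002, -1.0]]
ft_force: [8.1, 13.7, -4.9]
width: -0.0004
grasp_force: 7.0
```

```bash
python3 go.py -106 124 45
```

```text
t 12.875 now board mm [-104.   119.6] 45.5 F board [ 6.6 14.5] -4.9 j [-0.32  0.6   0.08  2.13 -0.12  0.41  1.32]
shift [0.002  0.0044 0.0005] turn [0.0019 0.0023 0.0014]
```

Firm at about 14 N, with the joint near 1.14. I'll back off, clear the arm and check.

Emit:
{"name": "drive_tool", "arguments": {"rows": [{"x":0,"y":0.01,"z":0,"ax":0,"ay":0,"az":0,"hand":0},{"x":0,"y":0.03,"z":0,"ax":0,"ay":0,"az":0,"hand":0},{"x":0.02,"y":0.04,"z":-0.05,"ax":0,"ay":0,"az":0,"hand":0},{"x":0.03,"y":0.06,"z":-0.11,"ax":0,"ay":0,"az":0,"hand":0},{"x":0.04,"y":0.1,"z":-0.15,"ax":0,"ay":0,"az":0,"hand":0}]}}

```text
time_s: 13.5
ee_pos: [0.4389, 0.1664, 0.1975]
ee_rot: [[-0.994, 0.109, 0.0], [0.109, 0.994, -0.0], [-0.0, -0.0, -1.0]]
ft_force: [0.8, -0.2, 0.5]
width: 0.0004
grasp_force: 0.0
```

Emit:
{"name": "drive_tool", "arguments": {"rows": [{"x":0,"y":0.05,"z":0,"ax":0,"ay":0,"az":0,"hand":0},{"x":0,"y":0.1,"z":0,"ax":0,"ay":0,"az":0,"hand":0},{"x":0,"y":0.15,"z":0,"ax":0,"ay":0,"az":0,"hand":0},{"x":0,"y":0.2,"z":0,"ax":0,"ay":0,"az":0,"hand":0},{"x":0,"y":0.2,"z":0,"ax":0,"ay":0,"az":0,"hand":0}]}}

```text
time_s: 14.12
ee_pos: [0.4592, 0.369, 0.1944]
ee_rot: [[-0.995, 0.102, -0.001], [0.102, 0.995, -0.0], [0.001, -0.0, -1.0]]
ft_force: [-0.2, -1.3, -0.4]
width: 0.0003
grasp_force: 0.0
```

```bash
python3 - <<'E'
from h import *
im=bot.grab_frame("top")[140:250,240:430,::-1]
cv2.imwrite("pics/top4c.png",cv2.resize(im,None,fx=4,fy=4,interpolation=cv2.INTER_CUBIC))
E
```

```text
(no output)
```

View pics/top4c.png

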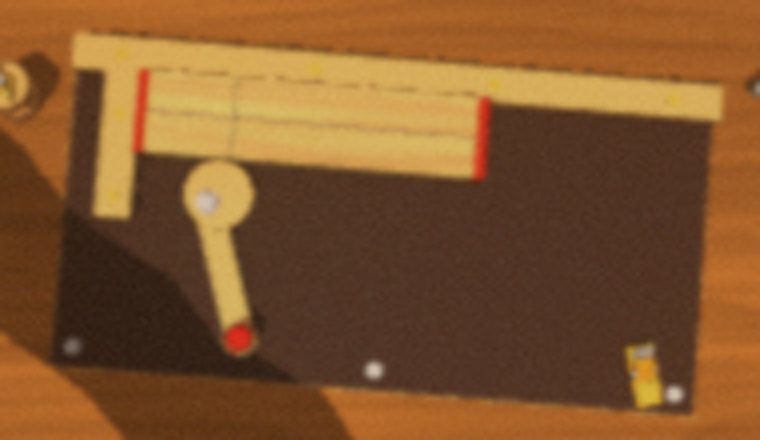

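The blank is flush in the corner, from crop px (141,70) to (486,180). The cam disc touches its side and the knob sits at (239,339). One numeric check before I hand in.

```bash
python3 - <<'E'
from h import *
q=np.load("q.npy"); C=lambda *p:[(240+(a-1.5)/4,140+(b-1.5)/4) for a,b in p]
inv=lambda P:(np.array(P)[:2]-q[:2])@R2(q[2])
b,e=fit([(.029,.125,.06),(.029,-.125,.06),(-.029,-.125,.06),(-.029,.125,.06)],C((142,69),(491,97),(484,180),(135,151)),[.6,0,-.1])
print("blank in board",inv(b),b[2]-q[2],e.round(1))
d=inv(p2w(C((239,339))[0],.071))-[-.014,.13];print(np.hypot(*d),np.arctan2(d[1],d[0])%6.283-np.radians(135))
print(bot.sign_off())
E
```

```text
blank in board [0.0455362  0.05865286] -0.0002501565881807971 [-0.2  0.1  0.1  0.3  0.4 -0.2 -0.3 -0.1]
0.1013402699342647 1.1023019145134456
the job is handed in; nothing more can be done
None
```

The blank is home against the fence and end stop (camera fit within about 1.5 mm and 0.001 rad of the seat), the cam stayed at about 1.10 rad after a final 14 N push, and the job is handed in, with no verdict returned.

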